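# Feel for the empty bay and put the tea box away

## Robot

A 7-joint arm with a two-finger parallel gripper is mounted at the origin on the work surface; the furniture and walls round the work are solid. World frame = base frame: x ahead of the robot, y to its left, z up, the work surface at z = 0. Lengths are in m, angles in rad, forces in N, time in s.
With the tool pointing down it reaches from about 0.425 to 0.95 m from the base axis. Payload 4.7 kg.
Tool frame: the origin (TCP) lies on the centre line of the jaws, within the pads' length; the fingertips stand robot.nose_length ahead of it and the grasp point (between the pads) lies 8 mm behind it (robot.nose_length is the distance from the TCP to the fingertips, in m); z points along the fingers, y is the line along which they close (so a half turn about z gives the same grasp; the last joint's range is limited). The gripper opens to 85 mm and grips with 20 to 120 N. Pads are 22 mm wide; open, the fingers measure 114 mm over their backs; the gripper's body (76 mm by 85 mm) begins 54 mm behind the grasp point. The pads swing forward as they close: fully open they stand 13 mm farther back than shut.
Start: joints at [-0.029, 0.469, -0.049, 1.532, 0.024, 1.141, -0.082], TCP at [0.675, 0, 0.242] pointing down, gripper open.
Joint ranges: [-2.59, 2.59], [-0.33, 1.99], [-1.39, 1.29], [0.1, 2.45], [-1.04, 4.18], [0.21, 1.99], [-2.66, 2.66]. Speed limits (rad/s): [2.57, 2.57, 3.14, 3.14, 3.14, 3.14, 3.14].

## Interface

Orientations are given as [roll, pitch, yaw] about the fixed x, y, z axes, in that order (R = Rz(yaw) Ry(pitch) Rx(roll)).
In Python, from plant import robot gives the robot as it stands. Calls block until the motion is done:
- robot.goto(position, orientation): joint-space move of the TCP to a pose.
- robot.move_straight(position, vel=0.15, attitude=None, contact_N=None): straight line of the TCP; attitude=None keeps the orientation; vel is the mean speed in m/s. With contact_N (N) it stops when the force on the tool has changed by that much, and returns True; else False.
- robot.move_joints(angles): joint-space move.
- robot.grip(opening, strength=None): opening from 0.0 (shut) to 1.0 (fully open); strength is the grip in N (None keeps the last); returns when the fingers have stopped.
- robot.sleep(seconds).
- robot.inverse_kinematics(position, orientation): joint angles nearest the present ones, or None.
- robot.sense(): the state.
- robot.grab_frame(name): name is "scene" or "side" or "wrist"; returns a dict with "image" (420x560x3 uint8, red, green, blue), "range_z" (420x560 float32, m along the optical axis (not along the pixel's ray), 0 where there is no reading), "fx", "fy", "cx", "cy" (pixels), "dist_coeffs" ([k1, k2, p1, p2, k3] as OpenCV has them; the pictures are not rectified), "R" (3x3) and "t" (3): a world point X has camera coordinates R X + t. Camera axes: x right, y down, z forward; pixel columns grow to the right and rows downward; lengths in m; the calibration is good to about 2 mm. A picture is of the moment at which its call begins.
A pose or a line that the arm cannot do raises robot.IKError and nothing moves.
- robot.close_job(): hands the job in; it is judged then, once.
The state is a dict: "t": time; "joint_pos": joint angles; "joint_velocities": joint speeds; "effort": joint torques, N m; "tcp_pos": TCP position; "tcp_rot": TCP orientation; "wrist_force": force on the tool from outside, world axes, zero at the start; "torque": the same for the moment, N m; "opening": opening from 0.0 (shut) to 1.0 (fully open); "gripper_force": force on a finger pad.
Only numpy, scipy, OpenCV 4.12 (cv2) and the standard library are available. Lean on these libraries where they do the work, as an engineer would, in place of code of your own. Each camera call takes 0.05 s, during which the arm holds its last target. There are 200 camera calls.

## Task

Put the brown tea box away in the one empty bay of the oak store. The bays cannot be seen into, so first feel for the empty one by gently pressing bay flaps a good 25 mm down with the fingers (a filled bay stops you sooner) while the box still waits on the ledge; then slide the box over that bay, press it down through the flaps until it drops to the bottom, and never let a flap snap shut: let it rise slowly with your fingers. Leave the spice jar standing on the ledge and knock nothing over.

Things in the scene. Friction and masses are not known exactly. Their poses are not given: they have to be found in the camera images.
- store: Oak store, 205 (x) x 434 (y) x 127 mm high, fixed. Origin on the worktop at mid-width; x to its back, y to its left. Its flat top, the deck, is 127 mm up. x -112 to 0 mm: solid parking ledge without a rim. Behind it a row of four bays covered by grey steel flaps, level with the deck; a box slides freely over closed flaps. One bay is empty; tins or boxes nearly fill the others.
- fence (a point): Middle of the front face of the walnut fence that runs behind all bays, at deck height: at x = 66.5 mm, y = 0 of the store. It stands 10 mm above the deck. A tea box pushed square against it is centred over the bays in x to 2 mm.
- bay1 (a point): Middle of bay 1 (the leftmost, +y) at deck height, on the seam where its two flaps meet (along y); axes as the store's. Each bay is 76 mm (x) by 99 mm (y), centred at x = 41 mm of the store; bays are 105 mm apart, with 6 mm partitions whose tops lie 4 mm below the deck. The empty bay is 116 mm deep from the deck to a cork mat on its floor.
- bay2 (a point): Middle of bay 2 at deck height; as bay1.
- bay3 (a point): Middle of bay 3 at deck height; as bay1.
- bay4 (a point): Middle of bay 4 (the rightmost, -y) at deck height; as bay1.
- tea_box: Closed brown kraft tea box, 48 (x) x 84 (y) x 76 mm high, about 0.12 kg, standing on the ledge, turned up to 0.35 rad from the store. Origin: centre of its underside. Pressing it down between the flaps takes up to about 20 N; their spring grips its sides until its top is 37 mm below the deck. At the bottom of the bay its top is 40 mm below the deck.
- spice_jar: Spice jar with a mustard-yellow cap, 42 mm across, 106 mm high, standing on the ledge left or right of the tea box (centres at least 95 mm apart). Origin: centre of its underside.
- pepper_mill: Wooden pepper mill, 58 mm across, 170 mm high, standing behind the store. Bystander. Origin: centre of its underside.
- tumbler: Teal glass tumbler, 77 mm across, 106 mm high, to the right of the store. Bystander. Origin: centre of its underside.
- sippy_cup: Sage training cup with two handles, 81 x 130 x 98 mm, to the right of the store. Bystander. Origin: centre of its underside.
- bay1_near (a joint): Front flap of bay 1, 37 mm from its hinge (at the bay's front edge) to the seam, 97 mm wide, 3 mm thick, polished, slick: 0 closed and level, grows to 1.36 rad as it swings down into the bay. A spring shuts it: 1.9 N at the seam to start, 3 N at 1 rad; let go, it snaps shut at over 6 rad/s. In a filled bay the flaps stop 7 to 14 mm down at the seam; in the empty bay they give way.
- bay1_far (a joint): Rear flap of bay 1, 37 mm from its hinge (at the bay's rear edge) to the seam, 97 mm wide, 3 mm thick, polished, slick: 0 closed and level, grows to 1.36 rad as it swings down into the bay. Same spring and behaviour as bay1_near.
- bay2_near (a joint): Front flap of bay 2, 37 mm from its hinge (at the bay's front edge) to the seam, 97 mm wide, 3 mm thick, polished, slick: 0 closed and level, grows to 1.36 rad as it swings down into the bay. Same spring and behaviour as bay1_near.
- bay2_far (a joint): Rear flap of bay 2, 37 mm from its hinge (at the bay's rear edge) to the seam, 97 mm wide, 3 mm thick, polished, slick: 0 closed and level, grows to 1.36 rad as it swings down into the bay. Same spring and behaviour as bay1_near.
- bay3_near (a joint): Front flap of bay 3, 37 mm from its hinge (at the bay's front edge) to the seam, 97 mm wide, 3 mm thick, polished, slick: 0 closed and level, grows to 1.36 rad as it swings down into the bay. Same spring and behaviour as bay1_near.
- bay3_far (a joint): Rear flap of bay 3, 37 mm from its hinge (at the bay's rear edge) to the seam, 97 mm wide, 3 mm thick, polished, slick: 0 closed and level, grows to 1.36 rad as it swings down into the bay. Same spring and behaviour as bay1_near.
- bay4_near (a joint): Front flap of bay 4, 37 mm from its hinge (at the bay's front edge) to the seam, 97 mm wide, 3 mm thick, polished, slick: 0 closed and level, grows to 1.36 rad as it swings down into the bay. Same spring and behaviour as bay1_near.
- bay4_far (a joint): Rear flap of bay 4, 37 mm from its hinge (at the bay's rear edge) to the seam, 97 mm wide, 3 mm thick, polished, slick: 0 closed and level, grows to 1.36 rad as it swings down into the bay. Same spring and behaviour as bay1_near.
There are look-alikes about, which are no part of the job. What is shaped like the tea_box but green or turquoise is not meant.

How it is judged:
On the way, in this order (a step that is already met when the one before it is completed fails the run):
1. an empty bay is found: its flaps are pressed down past 0.55 rad (about 20 mm at the seam; the flaps of a filled bay stop within 14 mm) while the tea box is still on the ledge (value of joint any of bay1_near, bay1_far, bay2_near, bay2_far, bay3_near, bay3_far, bay4_near, bay4_far above 0.55 rad and x of tea_box in the frame of store below -0.02 m), for 0.05 s.
2. the tea box stands over one of the bays, at deck height (x of tea_box in the frame of store above 0.02 m and z of tea_box in the frame of store above 0.115 m and angle between tea_box's own z axis and vertical below 0.2 rad), for 0.1 s.
3. the tea box is pressed through the flaps to the bottom of a bay (((x of tea_box in the frame of bay1 between -0.015 and 0.015 m and y of tea_box in the frame of bay1 between -0.015 and 0.015 m and z of tea_box in the frame of bay1 below -0.11 m) or (x of tea_box in the frame of bay2 between -0.015 and 0.015 m and y of tea_box in the frame of bay2 between -0.015 and 0.015 m and z of tea_box in the frame of bay2 below -0.11 m) or (x of tea_box in the frame of bay3 between -0.015 and 0.015 m and y of tea_box in the frame of bay3 between -0.015 and 0.015 m and z of tea_box in the frame of bay3 below -0.11 m) or (x of tea_box in the frame of bay4 between -0.015 and 0.015 m and y of tea_box in the frame of bay4 between -0.015 and 0.015 m and z of tea_box in the frame of bay4 below -0.11 m))), for 0.1 s.
At the end, for the whole second after the job is handed in: The tea box stands upright and still at the bottom of a bay (within 15 mm in x and y of its middle, underside at least 110 mm below the deck), all eight flaps are closed (under 0.06 rad), and the spice jar stands upright on the ledge (((x of tea_box in the frame of bay1 between -0.015 and 0.015 m and y of tea_box in the frame of bay1 between -0.015 and 0.015 m and z of tea_box in the frame of bay1 below -0.11 m) or (x of tea_box in the frame of bay2 between -0.015 and 0.015 m and y of tea_box in the frame of bay2 between -0.015 and 0.015 m and z of tea_box in the frame of bay2 below -0.11 m) or (x of tea_box in the frame of bay3 between -0.015 and 0.015 m and y of tea_box in the frame of bay3 between -0.015 and 0.015 m and z of tea_box in the frame of bay3 below -0.11 m) or (x of tea_box in the frame of bay4 between -0.015 and 0.015 m and y of tea_box in the frame of bay4 between -0.015 and 0.015 m and z of tea_box in the frame of bay4 below -0.11 m)) and angle between tea_box's own z axis and vertical below 0.12 rad and linear speed of tea_box below 0.02 m/s and value of joint each of bay1_near, bay1_far, bay2_near, bay2_far, bay3_near, bay3_far, bay4_near, bay4_far below 0.06 rad and angle between spice_jar's own z axis and vertical below 0.1 rad and z of spice_jar in the frame of store above 0.115 m and x of spice_jar in the frame of store below 0.005 m); the robot touches nothing.
It fails at once if a flap snaps shut (rising faster than 4 rad/s between 0.35 and 0.06 rad; about 150 mm/s at the seam) ((value of joint bay1_near between 0.06 and 0.35 rad and velocity of joint bay1_near below -4 rad/s) or (value of joint bay1_far between 0.06 and 0.35 rad and velocity of joint bay1_far below -4 rad/s) or (value of joint bay2_near between 0.06 and 0.35 rad and velocity of joint bay2_near below -4 rad/s) or (value of joint bay2_far between 0.06 and 0.35 rad and velocity of joint bay2_far below -4 rad/s) or (value of joint bay3_near between 0.06 and 0.35 rad and velocity of joint bay3_near below -4 rad/s) or (value of joint bay3_far between 0.06 and 0.35 rad and velocity of joint bay3_far below -4 rad/s) or (value of joint bay4_near between 0.06 and 0.35 rad and velocity of joint bay4_near below -4 rad/s) or (value of joint bay4_far between 0.06 and 0.35 rad and velocity of joint bay4_far below -4 rad/s)).
It fails at once if the store or its flaps are pressed with more than 70 N (contact force between the fingers and store above 70 N).
It fails at once if the tea box is pressed with more than 40 N (contact force between the fingers and tea_box above 40 N).
It fails at once if the spice jar, pepper mill, tumbler or training cup is knocked over (angle between any of spice_jar, pepper_mill, tumbler, sippy_cup's own z axis and vertical above 0.5 rad).
It fails at once if the pepper mill, tumbler or training cup is moved more than 40 mm (distance of any of pepper_mill, tumbler, sippy_cup from where it was at the start of the episode above 0.04 m).
It also fails if it takes over 70 s, if anything falls off the work surface, if the arm or the gripper's body presses on something with over 40 N, if the wrist force passes 120 N, or if a joint passes its speed limit or range.

## Working session

There is one attempt and no reset: what is moved stays moved. The work goes in short steps, each a Python script; the robot and the scene stay as the last script left them, time stands still between calls to the robot, and variables do not carry over. Pictures are saved under pics/ and viewed, at most 10 in all, crops included, and the job is handed in when it is done.

```bash
mkdir -p pics; ls; python3 - <<'E'
from plant import robot
import cv2,numpy as np
s=robot.sense();print(s['t'],s['tcp_pos'],s['tcp_rot'],s['opening'],robot.nose_length)
for n in ['scene','side']:
    f=robot.grab_frame(n);np.savez(f'{n}0.npz',**f)
    cv2.imwrite(f'pics/{n}0.png',f['image'][:,:,::-1]);print(n,f['fx'],f['cx'],f['cy'],f['dist_coeffs'],f['R'],f['t'],(f['range_z']>0).mean())
E
```

```text
pics
0.0 [ 6.74428217e-01 -6.77408890e-06  2.41253574e-01] [-3.13961493e+00  9.25938493e-05  1.57080757e+00] 0.9991489182804392 0.011
scene 517.9493868754232 283.8071950568204 200.73622780379657 [0.02644273 0.         0.         0.         0.        ] [[ 0.60484069 -0.79623698  0.01320639]
 [-0.34896389 -0.27991511 -0.89435549]
 [ 0.71581558  0.53633403 -0.447162  ]] [-0.35468557  0.29797614  0.93032593] 0.9960076530612245
side 392.8638037332943 280.24243530234486 203.7473234293362 [0.00024555 0.         0.         0.         0.        ] [[ 0.87557392 -0.48273038  0.01848474]
 [-0.21703071 -0.42725795 -0.87769489]
 [ 0.43158774  0.764475   -0.47886323]] [-0.49732038  0.20746586  0.90144503] 0.9956845238095238
```

View pics/scene0.png

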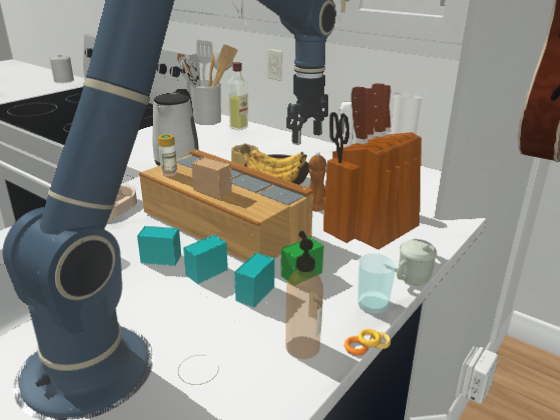

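View pics/side0.png

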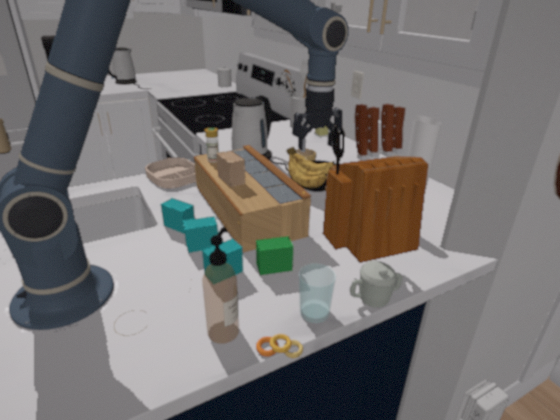

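The scene picture shows the store at about (140–310, 155–255), the brown box at (212,178) and the jar at (168,155) on the ledge, with the fence behind the grey flaps. The side picture agrees: box at (231,168), jar at (212,148). Next I'll make a metric top view from the depth.

```bash
cat > geo.py <<'E'
import numpy as np,cv2
def cloud(f):
    """world points (h,w,3) of a frame"""
    h,w=f['range_z'].shape
    u,v=np.meshgrid(np.arange(w),np.arange(h))
    K=np.array([[f['fx'],0,f['cx']],[0,f['fy'],f['cy']],[0,0,1.]])
    p=cv2.undistortPoints(np.stack([u,v],-1).reshape(-1,1,2).astype(float),K,np.array(f['dist_coeffs'],float)).reshape(h,w,2)
    z=f['range_z'].astype(float)
    c=np.concatenate([p*z[...,None],z[...,None]],-1)
    X=(c-f['t'])@f['R']
    X[z<=0]=np.nan
    return X
E
python3 - <<'E'
from geo import *
S=1500;x0,y0=.45,.40   # top view: col = (y0-y)*S , row=(x1-x)*S
x1=.95
top=np.zeros((600,800,3),np.uint8)
for n in ['side','scene']:
    f=dict(np.load(n+'0.npz'));X=cloud(f)
    m=(np.abs(X[...,2]-.127)<.012)&(X[...,0]>.4)&(X[...,0]<.85)&(np.abs(X[...,1])<.5)
    P=X[m];print(n,m.sum(),np.percentile(P,[2,50,98],axis=0).round(3).tolist())
    m=(X[...,2]>.115)&(X[...,2]<.25)&np.isfinite(X[...,0])
    P=X[m];C=f['image'][m][:,::-1];o=np.argsort(P[:,2]);P,C=P[o],C[o]
    for p,c in zip(P,C):
        q=(int((.40-p[1])*1000),int((.95-p[0])*1000))
        if 0<=q[0]<800 and 0<=q[1]<600: cv2.circle(top,q,1,c.tolist(),-1)
    cv2.imwrite(f'pics/top_{n}.png',top)
E
```

```text
side 4842 [[0.43, -0.228, 0.116], [0.571, 0.044, 0.127], [0.821, 0.366, 0.138]]
scene 6483 [[0.428, -0.223, 0.116], [0.546, 0.062, 0.127], [0.811, 0.372, 0.138]]
```

View pics/top_scene.png

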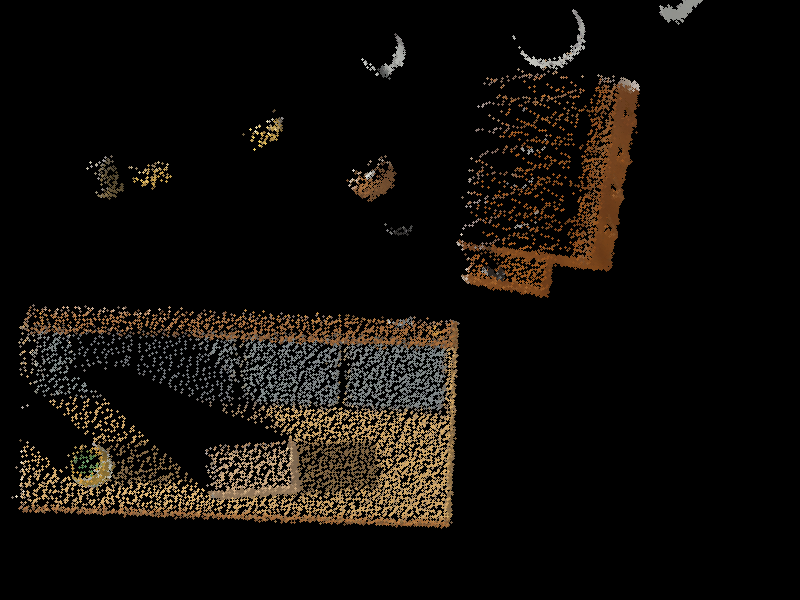

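```bash
python3 - <<'E'
from geo import *
A=[];B=[]
from scipy.optimize import minimize_scalar
for n in ['side','scene']:
    f=dict(np.load(n+'0.npz'));X=cloud(f).reshape(-1,3);X=X[np.isfinite(X[:,0])]
    box=(X[:,0]>.38)&(X[:,0]<.68)&(X[:,1]>-.1)&(X[:,1]<.45)
    P=X[box&(X[:,2]>.121)&(X[:,2]<.145)]
    D=P[np.abs(P[:,2]-.127)<.004]
    print(n,'deck z',np.median(D[:,2]))
    # front edge by bins of y
    e=[]
    for y in np.arange(-.03,.36,.02):
        q=P[(np.abs(P[:,1]-y)<.01)]
        fe=np.sort(q[q[:,2]<.131][:,0])[:4].mean()
        fn=q[(q[:,2]>.1335)&(q[:,0]>.55)][:,0]; fn=np.sort(fn)[2:6].mean() if len(fn)>8 else np.nan
        e.append((y,fe,fn))
    e=np.array(e)
    for k in (1,2):
        m=np.isfinite(e[:,k]);c=np.polyfit(e[m,0],e[m,k],1)
        r=e[m,k]-np.polyval(c,e[m,0]);mm=np.abs(r)<.003
        c=np.polyfit(e[m,0][mm],e[m,k][mm],1);print(['','front','fence'][k],c,m.sum(),r.round(4).tolist())
    th=-np.arctan(c[0])  # yaw: y axis=( -sin, cos)
    th=np.arctan(-c[0]);R=np.array([[np.cos(th),-np.sin(th)],[np.sin(th),np.cos(th)]])
    L=P[:,:2]@R
    print('yaw',th,'x ext',np.sort(L[:,0])[[5,20,-20,-5]],'y ext',np.sort(L[:,1])[[5,20,-20,-5]])
    t=X[box&(X[:,2]>.197)&(X[:,2]<.21)];
    T=t[(t[:,1]>.06)&(t[:,1]<.24)&(t[:,0]<.55)]
    print('box',len(T),np.median(T[:,2]),cv2.minAreaRect((T[:,:2]*1000).astype(np.float32)))
    J=X[box&(X[:,2]>.20)&(X[:,2]<.25)&(X[:,1]>.26)];print('jar',len(J),J.min(0),J.max(0))
E
```

```text
side deck z 0.12657394031104272
front [0.04023501 0.4261491 ] 20 [0.0001, -0.0007, -0.0, 0.0002, 0.0001, 0.0001, 0.0, 0.0011, 0.0005, -0.0001, -0.0007, 0.0004, 0.0002, -0.0005, -0.0005, -0.0003, -0.0001, -0.0009, 0.0003, 0.001]
fence [0.04710093 0.60712917] 20 [0.0005, 0.0004, -0.0005, -0.0011, -0.0007, -0.0005, -0.0001, 0.0006, 0.0005, 0.0006, -0.0009, 0.0006, 0.0008, 0.0012, -0.0011, 0.0014, -0.0006, 0.0003, -0.0002, -0.0012]
yaw -0.047066142761850956 x ext [0.42270718 0.42344386 0.67176084 0.67300884] y ext [-0.06553804 -0.05688487  0.39921131  0.40571465]
box 233 0.20155741327003096 ((480.18115234375, 147.39097595214844), (50.768287658691406, 90.79358673095703), 2.7327253818511963)
jar 164 [0.4650589  0.28958821 0.20156118] [0.50614698 0.32830194 0.23422977]
scene deck z 0.1267467096947767
front [0.03939474 0.42451649] 20 [0.0005, 0.0003, -0.0002, 0.0002, -0.0002, -0.0001, 0.0004, -0.001, -0.0002, -0.0007, 0.0009, -0.0002, -0.0, -0.0004, -0.0002, -0.0001, 0.0007, 0.0, 0.0, 0.0001]
fence [0.05099755 0.60500509] 20 [0.0019, 0.0011, 0.001, 0.0002, -0.0005, -0.0021, -0.0014, -0.0025, -0.003, -0.0024, -0.0023, -0.0019, 0.0011, 0.007, 0.008, 0.0042, 0.0021, -0.0032, -0.0035, -0.0037]
yaw -0.050953412381931296 x ext [0.41933943 0.42051567 0.67334537 0.6753057 ] y ext [-0.06421668 -0.05753292  0.40466684  0.40878406]
box 347 0.20187486808279656 ((479.93505859375, 148.18820190429688), (53.20170211791992, 89.92485046386719), 3.981128215789795)
jar 259 [0.46155193 0.28549135 0.20007144] [0.50368262 0.33318977 0.23521886]
```

```bash
python3 - <<'E'
from geo import *
th=-.0398;R=np.array([[np.cos(th),-np.sin(th)],[np.sin(th),np.cos(th)]])
for n in ['side','scene']:
    f=dict(np.load(n+'0.npz'));X=cloud(f).reshape(-1,3);I=f['image'].reshape(-1,3).astype(int)
    L=X.copy();L[:,:2]=X[:,:2]@R   # store-aligned coordinates
    e=[[],[]];w=[]
    for x in np.arange(.43,.53,.01):
        q=L[(np.abs(L[:,0]-x)<.005)&(np.abs(L[:,2]-.125)<.005)&(L[:,1]>-.15)&(L[:,1]<.45)][:,1]
        e[0].append(np.sort(q)[1]);e[1].append(np.sort(q)[-2])
    print(n,'y ends',np.median(e,1),np.round(e,4).tolist())
    # flaps: grey points at deck height
    g=(np.abs(L[:,2]-.126)<.006)&(L[:,0]>.53)&(L[:,0]<.62)&(I.max(1)-I.min(1)<40)&(L[:,1]>-.1)&(L[:,1]<.45)
    gx=L[g,0];gy=L[g,1];print('flap x',np.percentile(gx,[1,3,50,97,99]).round(4),'y',np.percentile(gy,[1,99]).round(4))
    t=(np.abs(L[:,2]-.203)<.004)&(L[:,1]>.06)&(L[:,1]<.24)&(L[:,0]<.55)&(L[:,0]>.4)
    T=X[t];print('box mid',(T[:,:2].min(0)+T[:,:2].max(0))/2,T[:,:2].mean(0),len(T))
E
```

```text
side y ends [-0.03248972  0.39001651] [[-0.0325, -0.0326, -0.0322, -0.0333, -0.0324, -0.0324, -0.0338, -0.0336, -0.0316, -0.0335, -0.0319], [0.3944, 0.397, 0.39, 0.396, 0.3947, 0.3146, 0.1266, 0.1272, 0.139, 0.1654, 0.3936]]
flap x [0.5394 0.542  0.5774 0.6078 0.6094] y [-0.0206  0.3894]
box mid [0.48033179 0.14764996] [0.47997232 0.14503682] 213
scene y ends [-0.03239267  0.39579726] [[-0.0317, -0.0332, -0.0318, -0.0324, -0.0329, -0.0308, -0.032, -0.0328, -0.0327, -0.0327, -0.0324], [0.3964, 0.3959, 0.3969, 0.3958, 0.3959, 0.3965, 0.395, 0.3272, 0.3419, 0.353, 0.3676]]
flap x [0.5406 0.5424 0.5752 0.6106 0.6124] y [-0.0205  0.3867]
box mid [0.48071066 0.14761095] [0.4787879  0.14487385] 316
```

```bash
cat >> geo.py <<'E'
TH=-.0398; CT,ST=np.cos(TH),np.sin(TH)
RS=np.array([[CT,-ST],[ST,CT]]); O=np.array([.540,.1825])  # store origin in store-aligned axes
def W(x,y,z):
    """store x,y (m), world z -> world"""
    return np.array([*(RS@(O+[x,y])),z])
BY={1:.1575,2:.0525,3:-.0525,4:-.1575}
E
cat > probe.py <<'E'
from plant import robot
from geo import *
robot.grip(0.0,40); n=robot.nose_length; print('nose',n)
PR=[np.pi,0,TH]
first=True
for b in (3,4,2,1):
    up=W(.041,BY[b],.127+.015+n)
    if first:
        robot.goto(up+[0,0,.09],PR)
        print(robot.sense()['joint_pos']); first=False
    robot.move_straight(up,.15)
    f0=np.array(robot.sense()['wrist_force'])
    hit=robot.move_straight(up-[0,0,.042],.04,contact_N=16)
    s=robot.sense();d=(.127-(s['tcp_pos'][2]-n))*1000
    print('bay',b,hit,'depth mm',round(d,1),'F',np.round(np.array(s['wrist_force'])-f0,1),s['t'])
    if not hit: robot.sleep(.2)
    robot.move_straight(up,.03)
    if not hit and d>22: print('EMPTY',b);break
robot.move_straight(up+[0,0,.10],.15)
E
python3 probe.py
```

```text
nose 0.011
[-0.44221565  0.33980588  0.24753956  1.74148095 -0.09300714  1.07154348
 -1.7740546 ]
bay 3 True depth mm 6.4 F [-2.  -0.1  7.1] 3.7667
bay 4 False depth mm 26.9 F [0.9 0.6 3.4] 6.7083
EMPTY 4
```

Bay 4 is the empty one. I'll push the box rather than grip it, which keeps forces low: first along −y with two fingertips, then along +x. First I check which poses are reachable.

```bash
python3 - <<'E'
from plant import robot
from geo import *
print(robot.sense()['t'],robot.sense()['tcp_pos'])
for nm,x,y,z,yaw in [('y0',-.066,.051,.149,np.pi/2),('y1',-.066,-.1045,.149,np.pi/2),('x0',-.113,-.1575,.149,0),('x0',-.107,-.1575,.149,0),('x0',-.103,-.1575,.149,0),('x0',-.113,-.1575,.149,np.pi),('x0h',-.113,-.1575,.25,0),('x1',.01,-.1575,.149,0)]:
    for dy in (0,):
        q=robot.inverse_kinematics(W(x,y,z),[np.pi,0,TH+yaw]);print(nm,x,yaw,None if q is None else np.round(q,2))
E
```

```text
9.275 [0.58085458 0.00194003 0.25205517]
y0 -0.066 1.5707963267948966 [-0.41  0.34 -0.11  1.97  0.05  0.83 -0.59]
y1 -0.066 1.5707963267948966 [-0.17  0.27 -0.04  2.08  0.02  0.79 -0.27]
x0 -0.113 0 [-0.34  0.19  0.25  2.2  -0.07  0.76 -1.65]
x0 -0.107 0 [-0.34  0.2   0.25  2.19 -0.07  0.76 -1.65]
x0 -0.103 0 [-0.34  0.2   0.25  2.18 -0.07  0.76 -1.65]
x0 -0.113 3.141592653589793 [ 0.11  0.2  -0.25  2.18  0.07  0.77  1.34]
x0h -0.113 0 [-0.37  0.04  0.26  2.09 -0.01  1.01 -1.71]
x1 0.01 0 [-0.28  0.37  0.25  1.94 -0.12  0.84 -1.58]
```

```bash
cat >> geo.py <<'E'
def boxpose(f):
    """tea box in store axes from its top face (depth points at z .203)"""
    X=cloud(f).reshape(-1,3);L=X.copy();L[:,:2]=X[:,:2]@RS-O
    I=f['image'].reshape(-1,3).astype(int);br=(I[:,0]>I[:,2]+15)
    m=br&(np.abs(L[:,2]-.2025)<.004)&(L[:,0]>-.12)&(L[:,0]<.09)&(np.abs(L[:,1])<.23)
    T=L[m]
    T=T[np.all(np.abs(T[:,:2]-np.median(T[:,:2],0))<.055,axis=1)]
    lo,hi=np.percentile(T[:,:2],[1,99],axis=0)
    r=cv2.minAreaRect((T[:,:2]*1000).astype(np.float32))
    return len(T),((lo+hi)/2*1000).round(1),((hi-lo)*1000).round(1),r
E
python3 - <<'E'
from plant import robot
from geo import *
PY=[np.pi,0,TH+np.pi/2]
robot.grip(.18,20)
robot.goto(W(-.066,.051,.27),PY)
robot.move_straight(W(-.066,.051,.149),.12)
robot.move_straight(W(-.066,-.101,.149),.06)
print(robot.sense()['wrist_force'])
robot.move_straight(W(-.066,-.085,.149),.08)
robot.move_straight(W(-.066,-.085,.29),.2)
for n in ['scene','side']:
    f=robot.grab_frame(n);np.savez(n+'1.npz',**f);print(n,boxpose(f))
    cv2.imwrite(f'pics/{n}1.png',f['image'][:,:,::-1])
print(boxpose(dict(np.load('scene0.npz'))),boxpose(dict(np.load('side0.npz'))),robot.sense()['t'])
E
```

```text
[0.72657258 2.38014581 2.35592072]
scene (390, array([ -71. , -161.1]), array([49.7, 86.1]), ((-71.54180145263672, -160.8802947998047), (87.85462188720703, 51.74917984008789), 88.37579345703125))
side (281, array([ -71.2, -160.6]), array([47.1, 85.2]), ((-71.4693603515625, -161.29727172851562), (89.9219970703125, 48.69915771484375), 88.86015319824219))
(324, array([-65.9, -17. ]), array([55.6, 87.6]), ((-65.87773132324219, -15.17742919921875), (52.48468780517578, 89.53135681152344), 7.067711353302002)) (212, array([-66. , -17.6]), array([53.5, 85.1]), ((-66.0997314453125, -16.136760711669922), (50.76852798461914, 90.78202056884766), 4.929649353027344)) 15.7
```

View pics/scene1.png

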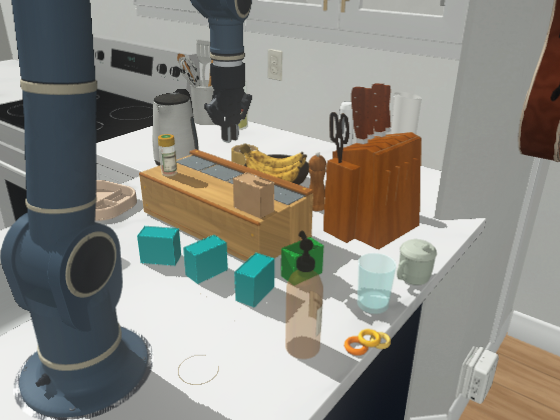

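The box now stands at (253,193) in the picture, upright and square, at store (−71, −161) mm; the jar at (168,155) hasn't moved. The contact offset looked like 17 mm, not 11, so I'll check the finger shape before the x push.

```bash
python3 - <<'E'
import cv2,numpy as np
a=cv2.imread('pics/scene0.png')[55:150,275:345];b=cv2.imread('pics/scene1.png')[55:150,195:265]
cv2.imwrite('pics/crop1.png',cv2.resize(np.hstack([a,b]),None,fx=5,fy=5,interpolation=cv2.INTER_CUBIC))
from geo import *
f=dict(np.load('scene1.npz'));X=cloud(f);
L=X[55:150,195:265].reshape(-1,3).copy();L[:,:2]=L[:,:2]@RS-O
# tool at store (-.066,-.085), z .29 : profile of y offset versus height relative to tcp
m=np.abs(L[:,0]+.066)<.08;m&=np.abs(L[:,1]+.085)<.08
for z in np.arange(-.02,.12,.01):
    q=L[m&(np.abs(L[:,2]-.29-z)<.005)]
    if len(q)>2: print(round(z,3),len(q),'x',((q[:,0].min()+.066)*1e3).round(),((q[:,0].max()+.066)*1e3).round(),'y',((q[:,1].min()+.085)*1e3).round(),((q[:,1].max()+.085)*1e3).round())
E
```

```text
-0.01 40 x -18.0 14.0 y -13.0 8.0
0.0 67 x -23.0 20.0 y -14.0 6.0
0.01 75 x -24.0 23.0 y -14.0 5.0
0.02 80 x -24.0 22.0 y -14.0 10.0
0.03 75 x -38.0 36.0 y -16.0 8.0
0.04 149 x -45.0 45.0 y -15.0 12.0
0.05 130 x -51.0 51.0 y -19.0 11.0
0.06 184 x -58.0 54.0 y -20.0 13.0
0.07 186 x -62.0 61.0 y -20.0 14.0
0.08 217 x -66.0 61.0 y -23.0 13.0
0.09 179 x -64.0 58.0 y -22.0 8.0
0.1 148 x -42.0 37.0 y -19.0 8.0
0.11 81 x -40.0 33.0 y -34.0 11.0
```

View pics/crop1.png

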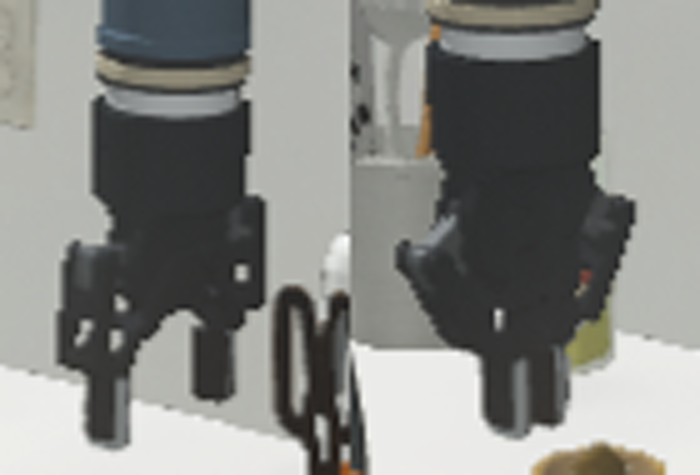

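Seen from this view, the pads are about ±12 mm deep but the linkage above them (from about 30 mm over the TCP) bulges to 16–19 mm, so an upright tool would push the box high up. I'll tilt the tool so that the fingertips lead and push low.

```bash
python3 - <<'E'
from plant import robot
from geo import *
a=.25
PX=[np.pi,-a,TH]
pts=[(-.118,-.161,.28),(-.118,-.161,.149),(.012,-.157,.149)]
ik=[robot.inverse_kinematics(W(*p),PX) for p in pts];print([None if q is None else np.round(q,2).tolist() for q in ik])
if all(q is not None for q in ik):
    robot.grip(.5,20)
    robot.goto(W(*pts[0]),PX)
    robot.move_straight(W(*pts[1]),.12)
    x=-.02
    robot.move_straight(W(-.03,-.1605+.088/.13*.0035,.149),.06)
    f=robot.grab_frame('side');print('mid',boxpose(f))
    hit=robot.move_straight(W(.012,-.157,.149),.03,contact_N=4)
    s=robot.sense();print(hit,s['wrist_force'],RS.T@s['tcp_pos'][:2]-O,s['t'])
    for n in ['scene','side']:
        f=robot.grab_frame(n);np.savez(n+'2.npz',**f);print(n,boxpose(f))
        cv2.imwrite(f'pics/{n}2.png',f['image'][:,:,::-1])
E
```

```text
[[-0.16, -0.12, 0.01, 2.18, 0.06, 0.83, -1.79], [-0.22, 0.08, 0.08, 2.36, 0.09, 0.46, -1.82], [-0.27, 0.28, 0.19, 2.1, -0.05, 0.52, -1.66]]
mid (223, array([   8. , -159.6]), array([48. , 86.5]), ((-0.19840621948242188, -164.9918212890625), (64.65589904785156, 98.30921936035156), 0.04575870558619499))
True [ 0.41128121 -0.69089983 -0.20036002] [ 0.00445846 -0.15732078] 21.4
scene (59, array([  48.7, -173.6]), array([42.7, 56.4]), ((59.84890365600586, -178.56219482421875), (73.84355926513672, 29.811859130859375), 54.714717864990234))
side (199, array([  42.6, -159.4]), array([48.2, 87.8]), ((46.0567626953125, -169.41429138183594), (111.47628021240234, 54.10987091064453), 72.89051818847656))
```

```bash
cat > press.py <<'E'
from plant import robot
from geo import *
import sys
a=.25;PX=[np.pi,-a,TH];PR=[np.pi,0,TH]
robot.move_straight(W(-.02,-.1573,.149),.05)
robot.move_straight(W(-.04,-.1573,.28),.2)
for n in ['scene','side']:
    f=robot.grab_frame(n);b=boxpose(f);print(n,b)
    cv2.imwrite(f'pics/{n}3.png',f['image'][:,:,::-1])
if not(abs(b[1][0]-42)<4 and abs(b[1][1]+158)<5): sys.exit('look')
c=(.0415,-.1585);n=robot.nose_length
robot.grip(0.0,20)
robot.goto(W(*c,.26),PR)
robot.move_straight(W(*c,.203+n+.006),.1)
for z in (.195,.18,.165,.145,.125,.105,.0885):
    hit=robot.move_straight(W(*c,z+n),.03,contact_N=30)
    s=robot.sense();print(z,hit,'tip',round(s['tcp_pos'][2]-n,4),np.round(s['wrist_force'],1),round(s['t'],1))
    if hit: sys.exit('stopped')
E
python3 press.py
```

```text
scene (312, array([  41.4, -157.3]), array([51.6, 84.5]), ((41.133506774902344, -156.8283233642578), (53.3519401550293, 88.1353530883789), 1.2900757789611816))
side (253, array([  42.4, -157.3]), array([48.1, 86.6]), ((42.31934356689453, -156.82073974609375), (88.73074340820312, 49.36286926269531), 89.00226593017578))
0.195 False tip 0.1969 [-1.5 -1.   9.4] 25.1
0.18 False tip 0.1811 [0.4 0.1 5.7] 25.8
0.165 False tip 0.1646 [ 0.3 -0.5 -0.6] 26.4
0.145 False tip 0.145 [-0.4 -0.7 -0. ] 27.2
0.125 False tip 0.125 [ 0.5 -0.7 -0.1] 28.1
0.105 False tip 0.105 [-1.5 -0.2  0.1] 28.9
0.0885 False tip 0.0879 [ 0.   0.3 -4.6] 29.6
```

```bash
python3 - <<'E'
from plant import robot
from geo import *
s=robot.sense();print(s['t'],s['tcp_pos'],s['wrist_force'])
f=robot.grab_frame('side');g=robot.grab_frame('scene')
a=f['image'][140:250,190:310];b=g['image'][140:250,200:320]
cv2.imwrite('pics/crop4.png',cv2.resize(np.hstack([a,b]),None,fx=3.3,fy=3.3,interpolation=cv2.INTER_CUBIC)[:,:,::-1])
E
```

```text
29.5833 [0.58148762 0.00084085 0.09891495] [ 0.0202518   0.29893576 -4.56357237]
```

View pics/crop4.png

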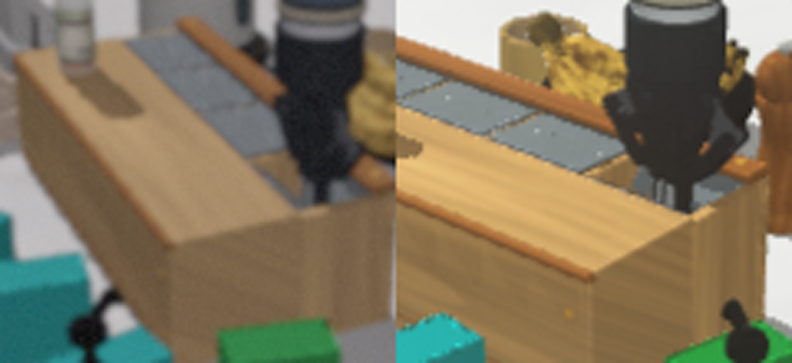

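The crops show the box gone from the deck, and bay 4's flaps resting inclined against the fingers at about (300,180) left and (660,180) right. I'll confirm the bottom with a light press, then let the flaps rise slowly.

```bash
python3 - <<'E'
from plant import robot
from geo import *
n=robot.nose_length;c=(.0415,-.1585)
robot.sleep(.3);s=robot.sense();print(np.round(s['wrist_force'],1))
hit=robot.move_straight(W(*c,.0855+n),.01,contact_N=8)
s=robot.sense();print(hit,'tip',s['tcp_pos'][2]-n,np.round(s['wrist_force'],1))
for z in (.095,.105,.115,.122,.127,.135):
    robot.move_straight(W(*c,z+n),.02)
    s=robot.sense();print(z,np.round(s['wrist_force'],1),round(s['t'],1))
robot.move_straight(W(*c,.27),.15)
robot.goto(W(-.02,-.0,.33),[np.pi,0,TH])
for k in ['side','scene']:
    f=robot.grab_frame(k);X=cloud(f).reshape(-1,3);L=X.copy();L[:,:2]=X[:,:2]@RS-O
    m=(np.abs(L[:,0]-.036)<.026)&(np.abs(L[:,1]+.1575)<.045)
    print(k,'bay4 z',np.percentile(L[m,2],[1,10,50,90,99]).round(4),m.sum())
    J=L[(L[:,2]>.2)&(L[:,2]<.245)&(L[:,0]<0)&(L[:,0]>-.13)&(np.abs(L[:,1]-.1445)<.05)];print('jar',J.mean(0))
    cv2.imwrite(f'pics/{k}5.png',f['image'][:,:,::-1])
E
```

```text
[-0.1  0.1 -3.2]
True tip 0.0866188846165319 [ 0.3 -0.2  4.7]
0.095 [ 3.  -1.1  1.9] 30.9
0.105 [-1.6  0.7  4.7] 31.6
0.115 [ 0.5 -0.6  5.3] 32.2
0.122 [-1.1  0.5  4.1] 32.7
0.127 [ 0.  -0.3  1.5] 33.1
0.135 [-0.3  0.6 -0.1] 33.7
side bay4 z [0.1232 0.1249 0.1263 0.1275 0.1285] 280
jar [-0.06969412  0.13815196  0.21937211]
scene bay4 z [0.1237 0.1248 0.1263 0.128  0.1294] 329
jar [-0.07333487  0.14068265  0.22049133]
```

View pics/scene5.png

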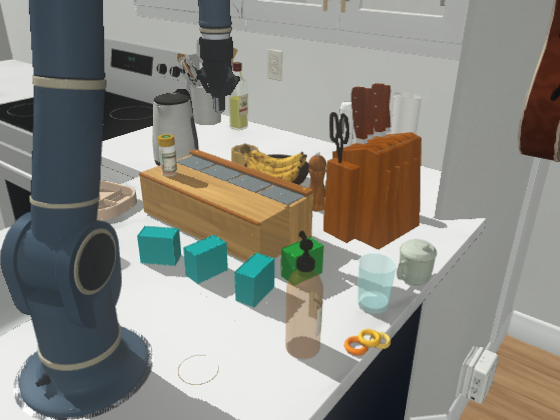

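The picture shows bay 4's flaps closed and level at about (280,190), with the depth over the bay at 126 mm. The contact at −40 mm puts the box on the floor of the bay. The jar still stands at (168,155), and the mill, tumbler and cup are where they were.

```bash
python3 -c "
from plant import robot
print(robot.close_job(),robot.sense()['t'])"
```

```text
the job is handed in; nothing more can be done
the job is handed in; nothing more can be done
```

The tea box is at the bottom of bay 4, the empty one, with all flaps closed and the spice jar still standing on the ledge; the job is handed in, but no verdict came back.

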